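Open the tall paint strainer

TASK

Open the taller of the two paint-strainer housings: twist its bayonet cover a quarter turn counter-clockwise (seen from above) so that its tabs come out from under the lugs, then lift the cover off and set it down, right way up, flat in the empty shallow tray. Do not drop it into the tray, and leave the shorter housing closed.

Things in the scene. Friction and masses are not known exactly. Their poses are not given: they have to be found in the camera images.
- tall_cover_grip (a point): Centre of the black grip bar on the tall housing's loose cover (0.25 kg): bar 56 long (x), 14 thick (y), 30 mm high, this point half-way up. It stands on a disc 76 mm across, 8 thick; two tabs reach 49 mm from the axis along +x and -x. A spigot under the disc sits 10 mm deep in the housing, 3 mm play; its bottom is 33 mm below this point. Closed, x lies along the housing's x within 6 degrees.
- tall_housing: Tall strainer housing, fixed, on a square foot (112 mm). Origin on its axis at the bench, z up. Rim 110 mm high, 116 mm across; seated bar centre 133 mm high. On the rim two lugs, tops 14 mm above it, overhang the tabs, each from 26 degrees clockwise of the x axis (stop) to 52 counter-clockwise. The cover turns freely and can lift at 70 to 130 degrees counter-clockwise. Low hose port at +x.
- parts_tray: The empty shallow square tray, dark steel, fixed: 150 x 150 mm outside, 22 mm high, walls and floor 4 mm thick. Origin at the centre of its underside, z up. With the cover flat in it the bar centre is 37 mm above this origin.
- short_cover_bar_end (a point): Upper edge of one end of the grip bar of the other, short housing's cover (the same cover; bar end 28 mm from its axis, bar top 38 mm above the rim). That housing has a round foot and its rim is only 60 mm above the bench; it stays closed.
Mind the look-alikes: they are no part of the job. Leave any yellow look-alike of the part that bears tall_cover_grip alone.

How it is judged:
By the outcome, as a careful person would: the job done as asked, in the order asked, and still so for the second after the job is handed in, with the robot touching nothing.
It also fails if it takes over 51 s, if anything falls off the work surface, if the arm or the gripper's body presses on something with over 40 N, if the wrist force passes 120 N, or if a joint passes its speed limit or range.

ROBOT

A 6-joint arm with a two-finger parallel gripper is mounted at the origin on the work surface; the furniture and walls round the work are solid. World frame = base frame: x ahead of the robot, y to its left, z up, the work surface at z = 0. Lengths are in mm, angles in rad, forces in N, time in s.
With the tool pointing down it reaches from about 375 to 975 mm from the base axis. Payload 3.8 kg.
Tool frame: the origin (TCP) lies midway between the tips of the shut fingers; the grasp point (between the pads) lies 19 mm behind it (bot.grip_point_offset is the distance from the TCP to the grasp point, in mm); z points along the fingers, y is the line along which they close (so a half turn about z gives the same grasp; the last joint's range is limited). The gripper opens to 88 mm and grips with 3 to 60 N. Pads are 18 mm wide; open, the fingers measure 123 mm over their backs; the gripper's body (75 mm by 187 mm) begins 45 mm behind the grasp point.
Start: joints at [-1.222, 0.264, 1.604, -0, 1.274, -0.037], TCP at [253.997, -625.383, 238.706] pointing down, gripper open.
Joint ranges: [-2.63, 2.63], [-0.94, 2.18], [0.31, 2.57], [-1.31, 4.45], [0, 2.66], [-2.55, 2.55]. Speed limits (rad/s): [2.57, 2.57, 3.14, 3.14, 3.14, 3.14].

INTERFACE

Orientations are given as a rotation vector (axis times angle).
In Python, from rig import read_state, snapshot, close_job, bot gives the robot as it stands. The module is installed in compiled form; this text tells all that it offers.
- The arm moves only by the tool carry_out, never from a script. Its argument "targets" is a list of rows, each a list of 3 entries, a list of its own where there are three numbers: the turn, a rotation vector about the tool's x, y, z in rad, then the shift along the tool's x, y, z in m, then the finger opening in m, from 0 to 0.0881. In form: [[[ax, ay, az], [tx, ty, tz], gripper], ...]. A call has 1 to 20 rows; each row shifts and turns the commanded pose from where the row before left it, along the tool's axes as they then stand; what a row does not reach is not made up. A row lasts 1/8 s, in which the tool goes at most 62.5 mm and 10.7 degrees, less where a joint would pass 70% of its speed; a pose out of reach is approached as far as the arm can. A call is refused whole if a number of a shift passes 0.0625 or a number of a turn 0.188, either way. A call with a gripper value outside its range is refused whole. The fingers move at their own pace and stop on an object; "squeeze" is the grip in N (left out, the last holds). Time passes only in rows, so rows that do not move let the fingers close. It gives the time, the measured TCP pose, the force, the opening and the grip force at its end, in the units of the state.
- read_state(): the state, without advancing time (a new reading comes with each control period).
- snapshot(name): name is "scene" or "top" or "wrist"; returns a dict with "img" (400x640x3 uint8, red, green, blue), "mtx" (3x3 intrinsics, pixels), "xyz" and "orientation" of the camera in the world; the wrist camera has in their place "tool_from_camera" (4x4, takes a point from camera to tool coordinates, whose origin is the TCP and whose axes are the flange's). Camera axes: x right, y down, z forward; pixel columns grow to the right and rows downward; lengths in mm; the calibration is good to about 2 mm. The wrist camera is an equidistant fisheye: a pixel r from the principal point sees the ray r / f radians off the axis. A picture is of the moment at which its call begins: read the wrist's pose just before it. There is no depth.
- close_job(): hands the job in; it is judged then, once.
The state is a dict: "t": time; "qpos": joint angles; "joint_vel": joint speeds; "effort": joint torques, N m; "tcp_pos": TCP position; "tool_rot": TCP orientation; "contact_force": force on the tool from outside, world axes, zero at the start; "wrist_torque": the same for the moment, N m; "width": finger opening in mm; "finger_force": force on a finger pad.
Only numpy, scipy, OpenCV 4.12 (cv2) and the standard library are available. Lean on these libraries where they do the work, as an engineer would, in place of code of your own. Each camera call takes 0.05 s, during which the arm holds its last target. There are 200 camera calls.

## Working session

There is one attempt and no reset: what is moved stays moved. The work goes in short steps, Python scripts to look and compute and a tool call to move; the robot and the scene stay as the last step left them, time stands still between calls to the robot, and variables do not carry over. Pictures are saved under pics/ and viewed, at most 10 in all, crops included, and the job is handed in when it is done.

Besides the shell and the picture viewer there is one more tool, called after "Call:" as name([rows], argument=value, ...), one row to a line, values as JSON. carry_out: Moves the arm, as the interface text tells. Its arguments: {"type":"object","properties":{"targets":{"type":"array"},"squeeze":{"type":"number"}},"required":["targets"]}

```bash
mkdir -p pics
python3 - <<'E'
from rig import *
import cv2,numpy as np
s=read_state();print(s)
for n in("scene","top"):
    d=snapshot(n);print(n,d["mtx"].tolist(),d["xyz"],d["orientation"])
    cv2.imwrite(f"pics/{n}0.png",d["img"][:,:,::-1])
E
```

```text
{'t': 0.0, 'qpos': array([-1.22190946e+00,  2.64745457e-01,  1.60533696e+00,  1.22427026e-05,
        1.27366656e+00, -3.68799259e-02]), 'joint_vel': array([-1.01978244e-03, -5.04820784e-04, -8.68480115e-04, -1.12170878e-03,
       -5.36674820e-04, -7.84202620e-05]), 'effort': array([ 2.16456800e-03, -5.02099907e+01, -3.56875241e+01,  7.28450250e-02,
        2.93513155e-02, -1.59529609e-04]), 'tcp_pos': array([ 253.76262973, -624.74535702,  237.41316659]), 'tool_rot': array([-3.08124232e+00, -6.01796458e-01,  5.07762517e-04]), 'contact_force': array([-0.50714144, -0.44808934,  0.47230612]), 'wrist_torque': array([ 0.00961607,  0.02566828, -0.03617084]), 'finger_force': 0.0, 'width': 88.23502677140367}
scene [[517.1414325019019, 0.0, 318.16994911587693], [0.0, 517.1414325019019, 200.5769522453688], [0.0, 0.0, 1.0]] [-191.85227949 1140.87565105  710.99473005] [-0.72435665  2.32513136 -1.48198179]
top [[494.5576466320204, 0.0, 315.3354535207369], [0.0, 494.5576466320204, 198.77221184087784], [0.0, 0.0, 1.0]] [ 391.52176133   38.27042761 1414.30307092] [-2.11942993  2.18022477 -0.11635379]
```

View pics/scene0.png

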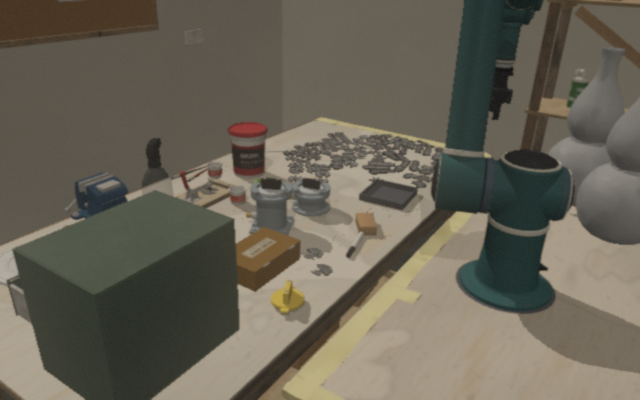

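View pics/top0.png

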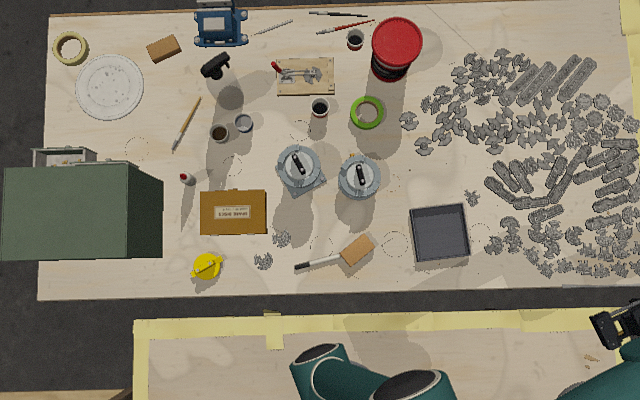

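The scene picture shows the taller housing at (272,205) with a square foot, and the shorter one at (311,195). The tray is at (389,193) and the yellow look-alike at (288,297). In the top picture:
- The tall housing is at (299,165) and has the square foot.
- The short housing is at (360,177) and has a round foot.
- The yellow cover is at (207,266).
- The tray is at (440,233).

The candidates for the grip bar are (299,163), (360,175) and the yellow one at (207,266). I choose (299,163) and will check it in a crop.

```bash
cat > h.py <<'E'
import numpy as np,cv2
from scipy.spatial.transform import Rotation as R
from rig import *
def ray(d,p):
    v=np.linalg.inv(d["mtx"])@np.array([p[0],p[1],1.]); return R.from_rotvec(d["orientation"]).as_matrix()@v
def onz(d,p,z):
    v=ray(d,p);o=np.array(d["xyz"]);return o+v*(z-o[2])/v[2]
def proj(d,P):
    c=R.from_rotvec(d["orientation"]).as_matrix().T@(np.array(P)-d["xyz"]);q=d["mtx"]@c;return q[:2]/q[2]
E
python3 - <<'E'
from h import *
d=snapshot("top");im=d["img"]
g=im.max(2)
for name,(x0,y0,x1,y1),z in (("tall",(285,148,316,182),148),("short",(345,160,376,192),98)):
    m=(g[y0:y1,x0:x1]<60).astype(np.uint8)
    n,l,st,c=cv2.connectedComponentsWithStats(m)
    for k in range(1,n):
        if st[k,4]>15:
            pts=np.argwhere(l==k)[:,::-1]+[x0,y0]
            r=cv2.minAreaRect(pts.astype(np.float32));b=cv2.boxPoints(r)
            print(name,st[k],r,onz(d,r[0],z).round(1),[onz(d,q,z)[:2].round(1).tolist() for q in b])
m=((g<110)&(im.std(2)<15))[195:275,400:480].astype(np.uint8)
n,l,st,c=cv2.connectedComponentsWithStats(m);k=1+st[1:,4].argmax()
r=cv2.minAreaRect((np.argwhere(l==k)[:,::-1]+[400,195]).astype(np.float32));print("tray",r,[onz(d,q,22)[:2].round(1).tolist() for q in cv2.boxPoints(r)],onz(d,r[0],22))
cv2.imwrite("pics/crop1.png",cv2.resize(im[135:215,265:395,::-1],None,fx=6,fy=6,interpolation=cv2.INTER_CUBIC))
E
```

```text
tall [ 7  7 13 20 82] ((297.9999694824219, 163.99998474121094), (21.59446907043457, 5.326635837554932), 59.74356460571289) [642.1  98.8 148. ] [[663.9, 118.5], [670.6, 106.4], [620.4, 79.2], [613.6, 91.3]]
short [11  5  9 21 84] ((359.9411926269531, 174.76470947265625), (20.372989654541016, 5.335783958435059), 75.96376037597656) [617.4 -65.1  98. ] [[643.0, -52.4], [646.2, -66.5], [591.8, -77.7], [588.7, -63.7]]
tray ((439.4767761230469, 232.15521240234375), (53.54642105102539, 55.48651123046875), 82.56858825683594) [[527.9, -204.0], [543.7, -359.6], [394.6, -369.3], [379.0, -215.7]] [ 460.79165079 -287.19159956   22.        ]
```

View pics/crop1.png

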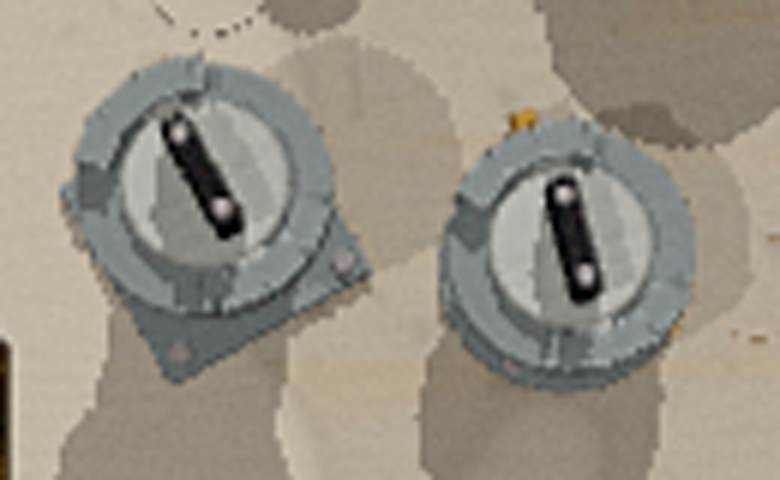

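The crop confirms the choice. The left housing at crop (200,180) has the square foot and a black bar running at about 28° in the world. The right one has a round foot and stays closed. I'll move above the tall one and refine with the wrist camera.

```bash
cat >> h.py <<'E'
def togo(p,yaw):
    "tool-z turn (deg) to bring tool x to yaw, then shift (mm) in the turned tool frame, tool vertical"
    s=read_state();Rc=R.from_rotvec(s["tool_rot"]).as_matrix()
    y=np.deg2rad(yaw);Rt=np.array([[np.cos(y),np.sin(y),0],[np.sin(y),-np.cos(y),0],[0,0,-1]])
    print("turn rad",R.from_matrix(Rc.T@Rt).as_rotvec().round(4),"shift",(Rt.T@(np.array(p)-s["tcp_pos"])).round(1),"t",s["t"])
E
python3 - <<'E'
from h import *
togo([642,99,260],28.5)
E
```

```text
turn rad [-1.700e-03 -1.000e-04 -1.116e-01] shift [ 686.5 -450.9  -22.3] t 0.15
```

Call:
carry_out([
  [[0,0,-0.112],[0,0,-0.022],0.04],
  [[0,0,0],[0.049,-0.0322,0],0.04],
  [[0,0,0],[0.049,-0.0322,0],0.04],
  [[0,0,0],[0.049,-0.0322,0],0.04],
  [[0,0,0],[0.049,-0.0322,0],0.04],
  [[0,0,0],[0.049,-0.0322,0],0.04],
  [[0,0,0],[0.049,-0.0322,0],0.04],
  [[0,0,0],[0.049,-0.0322,0],0.04],
  [[0,0,0],[0.049,-0.0322,0],0.04],
  [[0,0,0],[0.049,-0.0322,0],0.04],
  [[0,0,0],[0.049,-0.0322,0],0.04],
  [[0,0,0],[0.049,-0.0322,0],0.04],
  [[0,0,0],[0.049,-0.0322,0],0.04],
  [[0,0,0],[0.049,-0.0322,0],0.04],
  [[0,0,0],[0.049,-0.0322,0],0.04],
  [[0,0,0],[0,0,0],0.04],
  [[0,0,0],[0,0,0],0.04],
])

```text
t: 2.28
tcp_pos: [641.0, 98.1, 260.0]
tool_rot: [3.044, 0.775, -0.003]
contact_force: [-0.7, 0.0, -0.4]
width: 40.0
finger_force: 0.0
```

```bash
cat >> h.py <<'E'
def wrist():
    s=read_state();d=snapshot("wrist")
    T=np.eye(4);T[:3,:3]=R.from_rotvec(s["tool_rot"]).as_matrix();T[:3,3]=s["tcp_pos"]
    d["T"]=T@np.array(d["tool_from_camera"]);return d
def wonz(d,p,z):
    K=d["mtx"];x=np.array([(p[0]-K[0,2])/K[0,0],(p[1]-K[1,2])/K[1,1]]);th=np.hypot(*x)
    v=np.r_[np.sin(th)*x/max(th,1e-9),np.cos(th)];v=d["T"][:3,:3]@v;o=d["T"][:3,3];return o+v*(z-o[2])/v[2]
E
python3 - <<'E'
from h import *
s=read_state();print(s["tcp_pos"],s["qpos"].round(2),s["contact_force"]);togo([642,99,260],28.5)
d=wrist();print(d["mtx"].tolist(),d["T"].round(2).tolist());np.savez("w1.npz",**d)
cv2.imwrite("pics/w1.png",d["img"][:,:,::-1])
E
```

```text
[640.98917211  98.14477072 259.97225137] [ 0.11  0.2   1.64 -0.    1.3   1.19] [-0.67317622  0.02133727 -0.42899088]
turn rad [-0.0001  0.0017  0.0012] shift [ 1.3 -0.3 -0. ] t 2.275
[[309.70691628693146, 0.0, 318.46546142630297], [0.0, 309.70691628693146, 196.13795407641015], [0.0, 0.0, 1.0]] [[0.48, -0.83, -0.28, 714.22], [-0.88, -0.45, -0.15, 138.24], [0.0, 0.32, -0.95, 405.78], [0.0, 0.0, 0.0, 1.0]]
```

View pics/w1.png

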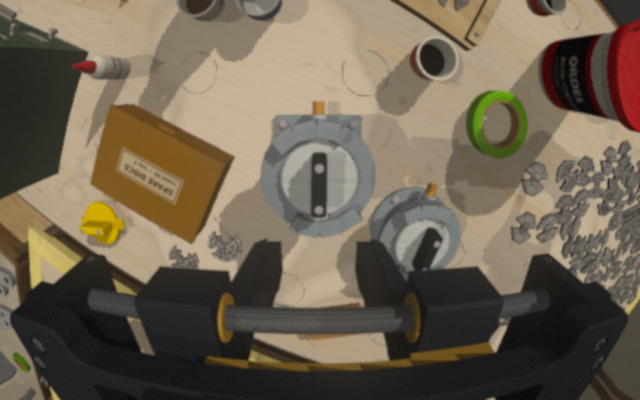

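The wrist view shows the bar at (319,184), running almost straight along tool x, with the hose port (tan) at (319,107) in line with it.

Run:
```python
from h import *
d=dict(np.load("w1.npz"));im=d["img"]
m=(im.max(2)<60)[145:225,305:335].astype(np.uint8)
n,l,st,c=cv2.connectedComponentsWithStats(m);k=1+st[1:,4].argmax();print(st[k])
r=cv2.minAreaRect((np.argwhere(l==k)[:,::-1]+[305,145]).astype(np.float32));b=cv2.boxPoints(r);print(r,b)
for z in(118,148):
    P=np.array([wonz(d,q,z)[:2] for q in b]);print(z,P.round(1).tolist(),P.mean(0))
# bar: screws / bright spots on the bar top
h=cv2.cvtColor(im,cv2.COLOR_RGB2HSV);
o=((h[...,0]<25)&(h[...,1]>150)&(h[...,2]>100))[95:122,300:345];p=np.argwhere(o)[:,::-1].mean(0)+[300,95];print("port",o.sum(),p,wonz(d,p,25))
cv2.imwrite("pics/c2.png",cv2.resize(im[95:250,250:390,::-1],None,fx=4,fy=4,interpolation=cv2.INTER_CUBIC)[:600])
```

```text
[  7  26  14  45 444]
((318.5, 193.0), (44.0, 13.0), 90.0) [[312. 171.]
 [325. 171.]
 [325. 215.]
 [312. 215.]]
118 [[648.3, 109.1], [654.2, 98.2], [614.6, 76.2], [608.3, 87.6]] [631.36164711  92.7738939 ]
148 [[655.2, 112.1], [660.5, 102.4], [625.0, 82.7], [619.4, 92.9]] [639.99902258  97.51362233]
port 88 [318.54545455 107.375     ] [701.25469426 130.82458082  25.        ]
```

View pics/c2.png

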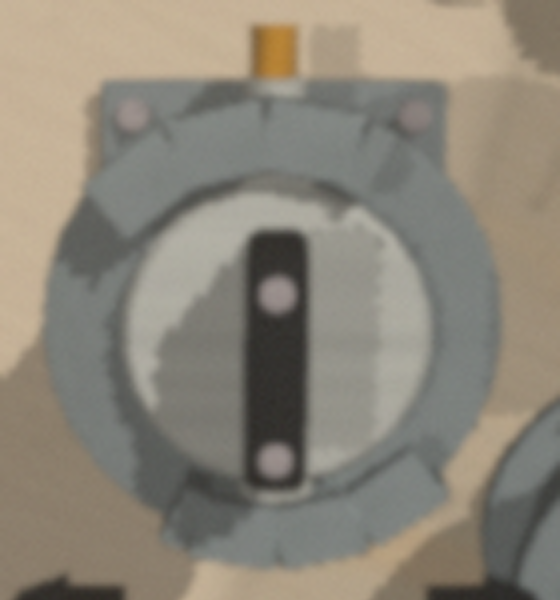

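The crop shows the bar spanning crop (277,235) to (275,490), with screws at (277,295) and (275,460). Lugs lie at top and bottom, and the foot edges are parallel to the bar.

Run:
```python
from h import *
d=dict(np.load("w1.npz"))
f=lambda x,y,z:wonz(d,(250+x/4,95+y/4),z)[:2]
a,b=f(277,295,148),f(275,460,148);print("screws",a,b,(a+b)/2,np.rad2deg(np.arctan2(*(a-b)[::-1])))
e1,e2=f(277,232,118),f(276,490,148);print("ends",e1,e2,(e1+e2)/2,np.linalg.norm(e1-e2))
a,b=f(102,82,8),f(445,82,8);print("foot",np.rad2deg(np.arctan2(*(a-b)[::-1]))-90,np.linalg.norm(a-b),"tool x",28.5)
togo([641,98,200],28.5)
```

```text
screws [659.87245302 107.63914948] [626.51259189  89.89216148] [643.19252246  98.76565548] 28.01236417291253
ends [666.98501857 111.42846294] [620.2551417   86.21480668] [643.62008013  98.82163481] 53.098115363390015
foot 28.639801519298274 109.79369794910917 tool x 28.5
turn rad [0.0001 0.0013 0.0001] shift [ 0.3 -0.4 60.3] t 2.325
```

Call:
carry_out([
  [[0,0,0],[0.002,0.0005,0.04],0.04],
  [[0,0,0],[0,0,0.04],0.04],
  [[0,0,0],[0,0,0.035],0.04],
  [[0,0,0],[0,0,0.015],0.04],
  [[0,0,0],[0,0,0.007],0.04],
  [[0,0,0],[0,0,0],0.04],
])

```text
t: 3.08
tcp_pos: [644.0, 98.4, 124.7]
tool_rot: [3.045, 0.773, 0.002]
contact_force: [-0.6, -0.2, 1.2]
width: 39.9
finger_force: 0.0
```

Close the gripper on the bar.

Call:
carry_out([
  [[0,0,0],[0,0,0.001],0.02],
  [[0,0,0],[0,0,0],0.01],
  [[0,0,0],[0,0,0],0.005],
  [[0,0,0],[0,0,0],0.005],
  [[0,0,0],[0,0,0],0.005],
  [[0,0,0],[0,0,0],0.005],
], squeeze=40)

```text
t: 3.82
tcp_pos: [643.9, 99.0, 123.5]
tool_rot: [-3.045, -0.774, -0.002]
contact_force: [-1.4, 0.6, 5.2]
width: 13.7
finger_force: 40.0
```

Call:
carry_out([
  [[0,0,-0.1],[0,0,0],0.005],
  [[0,0,-0.1],[0,0,0],0.005],
  [[0,0,-0.1],[0,0,0],0.005],
  [[0,0,-0.1],[0,0,0],0.005],
  [[0,0,0],[0,0,0],0.005],
])

```text
t: 4.45
tcp_pos: [644.2, 98.7, 123.5]
tool_rot: [2.829, 1.364, 0.002]
contact_force: [-0.3, 0.0, 4.9]
width: 13.7
finger_force: 40.0
```

Run:
```python
from h import *
s=read_state();print(s["tcp_pos"],s["contact_force"],s["wrist_torque"],s["finger_force"],s["width"],s["qpos"].round(2));togo([643,98.8,124],28.2+94)
```

```text
[644.17060207  98.69981009 123.5284425 ] [-3.43192542e-01  4.88756929e-03  4.90426416e+00] [0.02637083 0.05964429 0.07107645] 40.006911316886544 13.721268233099707 [ 0.11  0.31  1.77 -0.    1.06  0.79]
turn rad [ 1.6000e-03 -1.0000e-04 -1.2341e+00] shift [ 0.7 -0.9 -0.5] t 4.45
```

Call:
carry_out([
  [[0,0,-0.103],[0,0,0],0.005],
  [[0,0,-0.103],[0,0,0],0.005],
  [[0,0,-0.103],[0,0,0],0.005],
  [[0,0,-0.103],[0,0,0],0.005],
  [[0,0,-0.103],[0,0,0],0.005],
  [[0,0,-0.103],[0,0,0],0.005],
  [[0,0,-0.103],[0,0,0],0.005],
  [[0,0,-0.103],[0,0,0],0.005],
  [[0,0,-0.103],[0,0,0],0.005],
  [[0,0,-0.103],[0,0,0],0.005],
  [[0,0,-0.103],[0,0,0],0.005],
  [[0,0,-0.103],[0,0,0],0.005],
  [[0,0,0],[0,0,0],0.005],
])

```text
t: 6.08
tcp_pos: [644.1, 98.6, 123.5]
tool_rot: [1.515, 2.751, 0.001]
contact_force: [0.3, 0.2, 5.8]
width: 13.5
finger_force: 40.0
```

Run:
```python
from h import *
s=read_state();print(s["tcp_pos"],s["contact_force"],s["wrist_torque"],s["finger_force"],s["width"]);togo([643,98.8,124],28.2+94)
d=wrist();cv2.imwrite("pics/w3.png",d["img"][:,:,::-1])
```

```text
[644.08239185  98.63265932 123.53978223] [0.25518673 0.20784708 5.80014472] [-0.02890318  0.07067415  0.123675  ] 40.007895827293396 13.50535584136614
turn rad [0.0011 0.0009 0.0019] shift [ 0.7 -0.8 -0.5] t 6.075
```

View pics/w3.png

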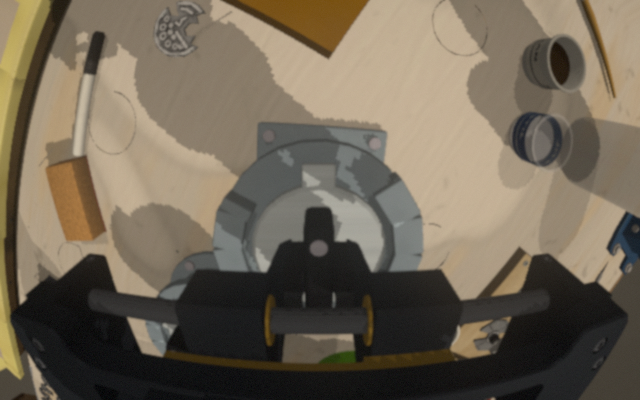

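The tab now shows at (320,175) in the gap between the lugs, with the bar at (319,230) still held. I'll lift.

Call:
carry_out([
  [[0,0,0],[0,0,-0.004],0.005],
  [[0,0,0],[0,0,-0.006],0.005],
  [[0,0,0],[0,0,-0.006],0.005],
  [[0,0,0],[0,0,-0.008],0.005],
  [[0,0,0],[0,0,0],0.005],
])

```text
t: 6.75
tcp_pos: [644.3, 98.8, 148.0]
tool_rot: [1.516, 2.75, 0.002]
contact_force: [0.9, 0.1, -1.2]
width: 13.9
finger_force: 40.0
```

Call:
carry_out([
  [[0,0,0.098],[0,0,-0.015],0.005],
  [[0,0,0.098],[0,0,-0.015],0.005],
  [[0,0,0.098],[0,0,-0.015],0.005],
  [[0,0,0.098],[0,0,-0.015],0.005],
  [[0,0,0.098],[0,0,-0.01],0.005],
  [[0,0,0],[0,0,0],0.005],
])

```text
t: 7.5
tcp_pos: [644.1, 98.9, 217.8]
tool_rot: [2.137, 2.301, 0.003]
contact_force: [-0.2, 0.0, -2.0]
width: 13.7
finger_force: 40.0
```

Run:
```python
from h import *
togo([461,-287,215],94)
for n in("scene",):
    d=snapshot(n);h=d["img"];x=cv2.resize(h[170:220,350:430,::-1],None,fx=8,fy=8,interpolation=cv2.INTER_CUBIC);cv2.imwrite("pics/tr.png",x)
print([proj(d,p).round(1).tolist() for p in ([527.9,-204,22],[543.7,-359.6,22],[394.6,-369.3,22],[379,-215.7,22])])
```

```text
turn rad [ 0.0021 -0.0001  0.0043] shift [-372.2 -209.6    2.8] t 7.5
[[358.6, 192.6], [376.9, 176.5], [417.8, 186.0], [402.3, 203.3]]
```

View pics/tr.png

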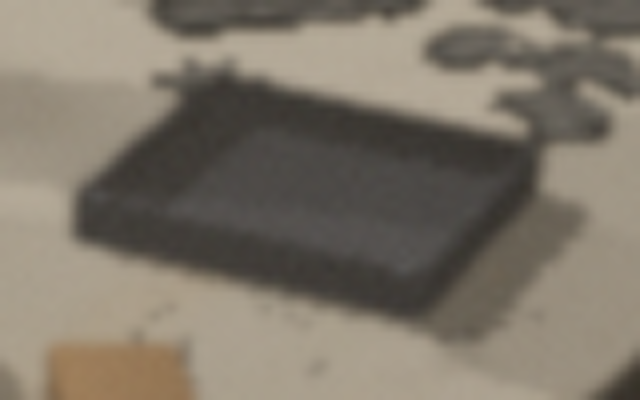

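The scene crop shows the tray standing on the bench, with top corners at crop (80,190), (190,85), (540,145) and (415,275). I'll cast these onto z=22.

Run:
```python
from h import *
d=snapshot("scene")
P=np.array([onz(d,(350+x/8,170+y/8),22)[:2] for x,y in((80,190),(195,85),(540,145),(415,275))]);print(P.round(0).tolist(),P.mean(0))
d=snapshot("top");im=d["img"];g=im.max(2);g=cv2.resize(g[195:270,400:480],None,fx=5,fy=5,interpolation=cv2.INTER_CUBIC)
m=cv2.morphologyEx((g<95).astype(np.uint8),cv2.MORPH_OPEN,np.ones((61,61)))
c=max(cv2.findContours(m,0,2)[0],key=cv2.contourArea);r=cv2.minAreaRect(c);b=cv2.boxPoints(r)/5+[400,195]-.4
print(b.tolist(),[onz(d,q,22)[:2].round(0).tolist() for q in b],onz(d,b.mean(0),22))
```

```text
[[520.0, -199.0], [533.0, -322.0], [388.0, -353.0], [377.0, -208.0]] [ 454.52662347 -270.20786526]
[[427.4259029388428, 207.01185569763183], [461.9344841003418, 201.49048147201538], [470.41248474121096, 254.47800216674804], [435.90390548706057, 259.99937591552737]] [[533.0, -257.0], [545.0, -355.0], [396.0, -369.0], [384.0, -273.0]] [ 463.9927566  -313.75142963   22.        ]
```

Call:
carry_out([
  [[0,0,0],[-0.02,-0.011,0],0.005],
  [[0,0,0],[-0.045,-0.025,0],0.005],
  [[0,0,0],[-0.045,-0.025,0],0.005],
  [[0,0,0],[-0.045,-0.025,0],0.005],
  [[0,0,0],[-0.045,-0.025,0],0.005],
  [[0,0,0],[-0.045,-0.025,0],0.005],
  [[0,0,0],[-0.045,-0.025,0],0.005],
  [[0,0,0],[-0.045,-0.025,0],0.005],
  [[0,0,0],[-0.033,-0.021,0],0.005],
  [[0,0,0],[0,0,0],0.005],
  [[0,0,0],[0,0,0],0.005],
])

```text
t: 9.02
tcp_pos: [463.1, -283.2, 216.3]
tool_rot: [-2.139, -2.299, -0.0]
contact_force: [0.3, 0.1, -1.9]
width: 13.5
finger_force: 40.0
```

Run:
```python
from h import *
togo([461,-287,215],94);s=read_state();print(s["tcp_pos"],s["width"],s["contact_force"])
d=wrist();np.savez("w4.npz",**d);cv2.imwrite("pics/w4.png",d["img"][:,:,::-1])
```

```text
turn rad [-0.0005 -0.0009  0.0023] shift [-3.6 -2.4  1.3] t 9.025
[ 463.10932547 -283.24164382  216.30527237] 13.47017551931413 [ 0.26337169  0.08220909 -1.90462222]
```

View pics/w4.png

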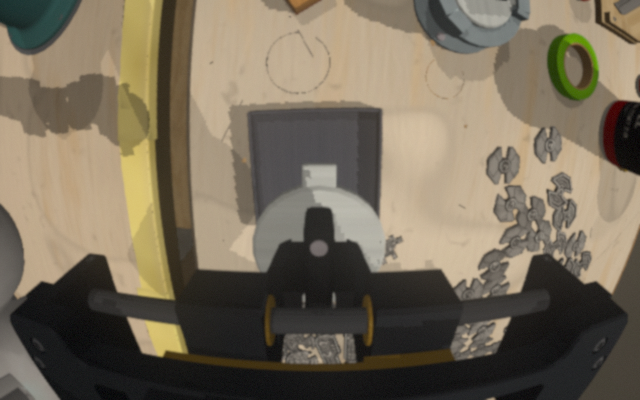

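The wrist view shows the cover held level over the tray. The tray's far (+y) rim corners are at (249,111) and (382,108).

Run:
```python
from h import *
d=dict(np.load("w4.npz"))
a,b=wonz(d,(249,112),22)[:2],wonz(d,(382,108),22)[:2]
e=(b-a)/np.linalg.norm(b-a);n=np.array([e[1],-e[0]]);print(a,b,np.linalg.norm(b-a),"yaw",np.rad2deg(np.arctan2(e[1],e[0])))
c=(a+b)/2+75*n;print("centre",c)
for t in(c,c*.5+np.array([461,-287])*.5):togo([*t,27.5],94)
```

```text
[ 381.88924764 -222.04960422] [ 527.76930601 -207.10304298] 146.6437558282186 yaw 5.849990666679245
centre [ 462.47359886 -289.18573548]
turn rad [-0.0003 -0.0006  0.0034] shift [ -6.3  -1.5 188.9] t 9.075
turn rad [-0.0003 -0.0006  0.0034] shift [ -5.1  -2.2 188.9] t 9.075
```

Call:
carry_out([
  [[0,0,0],[-0.005,-0.002,0.02],0.005],
  [[0,0,0],[0,0,0.04],0.005],
  [[0,0,0],[0,0,0.04],0.005],
  [[0,0,0],[0,0,0.04],0.005],
  [[0,0,0],[0,0,0.025],0.005],
  [[0,0,0],[0,0,0.01],0.005],
  [[0,0,0],[0,0,0],0.005],
  [[0,0,0],[0,0,0],0.005],
])

```text
t: 10.07
tcp_pos: [463.5, -288.9, 43.1]
tool_rot: [2.136, 2.3, 0.001]
contact_force: [0.0, -0.5, -1.4]
width: 13.7
finger_force: 40.0
```

Call:
carry_out([
  [[0,0,0],[0,0,0.004],0.005],
  [[0,0,0],[0,0,0.004],0.005],
  [[0,0,0],[0,0,0.003],0.005],
  [[0,0,0],[0,0,0.002],0.005],
  [[0,0,0],[0,0,0],0.005],
  [[0,0,0],[0,0,0],0.005],
])

```text
t: 10.82
tcp_pos: [462.3, -288.5, 28.7]
tool_rot: [2.139, 2.301, 0.0]
contact_force: [0.7, -0.5, -2.0]
width: 13.4
finger_force: 40.0
```

Call:
carry_out([
  [[0,0,0],[0,0,0.001],0.005],
  [[0,0,0],[0,0,0],0.005],
  [[0,0,0],[0,0,0.0005],0.005],
  [[0,0,0],[0,0,0],0.005],
  [[0,0,0],[0,0,0],0.005],
])

```text
t: 11.45
tcp_pos: [462.3, -288.5, 27.5]
tool_rot: [2.139, 2.301, 0.0]
contact_force: [-0.8, 0.8, 2.4]
width: 13.6
finger_force: 40.0
```

Call:
carry_out([
  [[0,0,0],[0,0,0.0005],0.005],
  [[0,0,0],[0,0,0],0.005],
  [[0,0,0],[0,0,0],0.005],
])

```text
t: 11.82
tcp_pos: [462.3, -288.5, 27.5]
tool_rot: [2.139, 2.301, -0.0]
contact_force: [-2.3, 1.5, 7.4]
width: 13.7
finger_force: 40.0
```

The cover is on the tray floor: 7 N upward and no further descent. I'll release gently, then retreat.

Call:
carry_out([
  [[0,0,0],[0,0,0],0.005],
  [[0,0,0],[0,0,0],0.005],
  [[0,0,0],[0,0,0],0.018],
  [[0,0,0],[0,0,0],0.03],
  [[0,0,0],[0,0,0],0.04],
  [[0,0,0],[0,0,0],0.04],
  [[0,0,0],[0,0,-0.02],0.04],
  [[0,0,0],[0,0,-0.04],0.04],
  [[0,0,0],[0,0,-0.05],0.04],
  [[0,0,0],[0,0,-0.05],0.04],
  [[0,0,0],[0,0,-0.03],0.04],
  [[0,0,0],[0,0,0],0.04],
], squeeze=5)

```text
t: 13.32
tcp_pos: [464.0, -289.7, 220.1]
tool_rot: [2.134, 2.296, 0.002]
contact_force: [0.2, 0.2, 0.3]
width: 40.2
finger_force: 0.0
```

Run:
```python
from h import *
d=wrist();e=snapshot("scene")
a=d["img"][:,:,::-1];b=cv2.resize(e["img"][150:250,220:440,::-1],(440,200))
o=np.zeros((600,640,3),np.uint8);o[:400]=a;o[400:,:440]=b;cv2.imwrite("pics/w5.png",o)
```

```text
(no output)
```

View pics/w5.png

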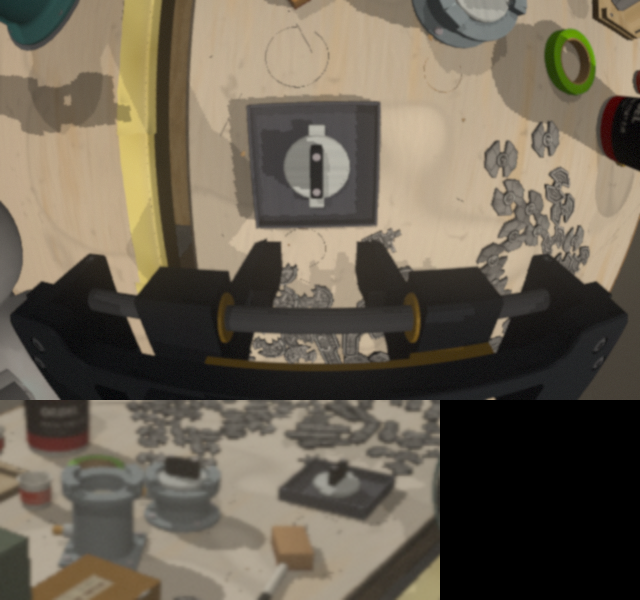

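The cover lies flat and upright, centred in the tray at (316,167). In the scene inset the tall housing is open at (100,500) and the short one is still closed at (183,485). I'll hand in.

```bash
python3 -c "from rig import *;print(close_job())"
```

```text
the job is handed in; nothing more can be done
None
```

I opened the tall housing and set its cover down flat, right way up, in the tray. The short housing stayed closed, and the job is handed in at about 13.4 s of the 51 s limit.

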